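# Load a slide tray under a sprung dust flap

## Robot

A 6-joint arm with a two-finger parallel gripper is mounted at the origin on a cart in front of the work surface, level with it; the furniture and walls round the work are solid. World frame = base frame: x ahead of the robot, y to its left, z up, the work surface at z = 0. Lengths are in mm, angles in degrees, forces in N, time in s.
With the tool pointing down it reaches from about 350 to 850 mm from the base axis. Payload 8.1 kg.
Tool frame: the origin (TCP) lies between the finger pads; the fingertips stand r.nose_length ahead of it and the grasp point (between the pads) lies 3 mm ahead of it (r.nose_length is the distance from the TCP to the fingertips, in mm); x points along the fingers, y is the direction in which the jaws open and shut, and the axes are right-handed (so a half turn about x gives the same grasp; the last joint's range is limited). The gripper opens to 85 mm and grips with 20 to 120 N. Pads are 22 mm wide; open, the fingers measure 114 mm over their backs; the gripper's body (76 mm by 85 mm) begins 54 mm behind the grasp point. The pads swing forward as they close: fully open they stand 13 mm farther back than shut.
Start: joints at [-69.523, 7.471, 85.268, -0, 87.261, -4.893], TCP at [257.102, -542.129, 253.292] pointing down, gripper open.
Joint ranges: [-169.43, 169.43], [-51.17, 129.36], [1.28, 143.12], [-76.62, 256.62], [0, 156.53], [-152.29, 152.29]. Speed limits (degrees/s): [136.94, 136.94, 159.86, 180, 180, 180].

## Interface

Orientations are given as [roll, pitch, yaw] about the fixed x, y, z axes, in that order (R = Rz(yaw) Ry(pitch) Rx(roll)).
In Python, from bench import sense, optics, order, r gives the robot as it stands.
- The arm moves only by the tool carry_out, never from a script. Its argument "commands" is one flat list of numbers, 7 for each row, row after row: the shift along the tool's x, y, z in m, then the turn, a rotation vector about the tool's x, y, z in degrees, then the closure, from -1 (fully open) to 1 (shut), so that 0 is half open. A call has 1 to 12 rows; each row is the pose to reach, as a shift and turn from the pose measured when the call began, along the tool's axes at that moment; what a row does not reach only later rows make up. A row lasts 1/8 s, in which the tool goes at most 62.5 mm and 10.7 degrees, less where a joint would pass 70% of its speed; a pose out of reach is approached as far as the arm can. A call with a gripper value outside its range is refused whole. The fingers move at their own pace and stop on an object; "grip_force" is the grip in N (left out, the last holds). Time passes only in rows, so rows that repeat a pose let the fingers close. It gives the time, the measured TCP pose, the force and the opening at its end, in the units of the state.
- sense(): the state, without advancing time (a new reading comes with each control period).
- optics.snapshot(name): name is "scene" or "top" or "wrist"; returns (picture, depth): 400x640x3 uint8, red, green, blue; 400x640 float32, mm along the optical axis (not along the pixel's ray), 0 where there is no reading.
- optics.calibration(name): a dict with "mtx" (3x3 intrinsics, pixels), "k1" (the pictures are not rectified: a ray, as slopes to the right and down, at radius r is drawn at 1 + k1 r^2 times it, then the intrinsics apply), "extrinsics" (4x4, takes a point from camera to world coordinates). Camera axes: x right, y up, looking along -z (the intrinsics and any distortion apply to the point x, -y, -z); pixel columns grow to the right and rows downward; lengths in mm; the calibration is good to about 2 mm. A picture is of the moment at which its call begins: read the wrist's pose just before it. calibration takes no time and is no camera call; for the wrist camera it gives the pose at the moment of the call.
- order.hand_in(): hands the job in, once; it reports no verdict.
The state is a dict: "time": time; "joint_pos": joint angles; "qd": joint speeds; "joint_efforts": joint torques, N m; "tool_pos": TCP position; "tcp_rot": TCP orientation; "ft_force": force on the tool from outside, world axes, zero at the start; "wrist_torque": the same for the moment, N m; "finger_gap": finger opening in mm.
Only numpy, scipy, OpenCV 4.12 (cv2) and the standard library are available. Lean on these libraries where they do the work, as an engineer would, in place of code of your own. Each camera call takes 0.05 s, during which the arm holds its last target. There are 200 camera calls.

## Task

Load the slide tray into the bay of the loader: with one fingertip press the long paddle down to hold the spring-closed flap open, and meanwhile with the other fingertip push the tray by the end of its handle along the guide and under the flap until it is fully home against the back stop. Then withdraw so that the flap closes over the tray. Only press and push: do not lift or carry the tray, keep it from bumping the flap hard, and leave the other things on the bench where they stand.

Things in the scene. Friction and masses are not known exactly. Their poses are not given: they have to be found in the camera images.
- loader: Fixed grey loader, base plate 275 x 76 x 12 mm. x = push direction along its tray guide, y = left of that, z up. Origin on the bench surface, on the guide's middle line, under the front face of the closed flap's lip. Guide floor 12 mm above the bench, from x = -190 mm; rails at y = +-27 mm (inner faces), tops 20 mm above the bench. All mm given for other things' places are in this frame.
- stop (a point): Middle of the back stop's front face, where the bay under the flap ends (x = 73, y = 0), 23 mm above the bench; the stop is 34 mm high. The tray is fully home when its front face touches this: tray origin at x = 41 mm, handle end at x = -41 mm, still outside, reaching out through the notch in the flap's lip. A tall oven stands on the right of the bench (y < -0.3, x > 0.42 m): keep the arm clear of it.
- tray: Loose aluminium slide tray, about 140 g: body 64 long (x), 50 wide (y), 12 mm high, holding two glass slides; a bar handle 16 wide, 12 high, 50 mm long sticks out of the middle of its rear end toward -x. Origin: centre of the body's underside; front face at x = +32, handle end at x = -82 mm from it. It lies on the guide floor, axes nearly parallel to the loader's, in front of the flap.
- handle_end (a point): Centre of the flat end face (16 wide, 12 mm high) of the tray's handle: the place to push, 6 mm above the guide floor, 18 mm above the bench.
- flap (a joint): Angle of the white flap on its axle: 0 closed, grows as it opens, limit 1.25. The cover lies right of the axle, x = 0 to 70, y = -31 to 35, 35 mm above the bench; its lip hangs to 1.5 mm over the guide floor, with a notch for the handle. Pressing the paddle raises it. The tray passes under it above about 0.7. A spring shuts it; holding takes about 3 to 8 N on the paddle.
- axle (a point): Point on the flap's hinge line, beside the guide at x = -106, y = 38 mm, 32 mm above the bench. The axle is an 8 mm rod parallel to the loader's x from x = -197 to 88 mm, in bearings at x = -188, -18 and 79 mm, 40 mm high. Left of it, under the paddle, is free space down to the bench.
- paddle (a point): Middle of the paddle's upper face (moves with the flap). White ribbed strip 150 long (x = -181 to -31), 44 wide, 4 mm thick, from the axle outward (+y); closed it rises outward at 30 deg to an edge at y = 75, 56 mm above the bench. A fingertip pressing it down to 18-22 mm above the bench with its inner edge at y = 60-70 holds the flap at about 0.9-1.2; the tip may slide along it in x.

How it is judged:
By the outcome, as a careful person would: the job done as asked, in the order asked, and still so for the second after the job is handed in, with the robot touching nothing.
It also fails if it takes over 45 s, if anything falls off the work surface, if the arm or the gripper's body presses on something with over 40 N, if the wrist force passes 120 N, or if a joint passes its speed limit or range.

## Working session

There is one attempt and no reset: what is moved stays moved. The work goes in short steps, Python scripts to look and compute and a tool call to move; the robot and the scene stay as the last step left them, time stands still between calls to the robot, and variables do not carry over. Pictures are saved under pics/ and viewed, about 8 in all and at most 12, crops included, and the job is handed in when it is done.

Besides the shell and the picture viewer there is one more tool, called after "Call:" by a JSON object that holds its "op" and its "data", one argument or row to a line. carry_out: Moves the arm, as the interface text tells. Its arguments: {"type":"object","properties":{"commands":{"type":"array","items":{"type":"number"}},"grip_force":{"type":"number"}},"required":["commands"]}

```bash
ls; mkdir -p pics; cat > h.py <<'E'
import numpy as np, cv2
from bench import sense, optics, order, r
from scipy.spatial.transform import Rotation as R
def world(name,cal,u,v,z=None,d=None):
    K=cal["mtx"];K=np.array(K);T=np.array(cal["extrinsics"])
    p=np.array([(u-K[0,2])/K[0,0],(v-K[1,2])/K[1,1]]);q=p.copy()
    for _ in range(20): q=p/(1+cal["k1"]*(q@q))
    ray=np.array([q[0],-q[1],-1.]);
    if d is not None: return T[:3,:3]@(ray*d)+T[:3,3]
    w=T[:3,:3]@ray; return T[:3,3]+w*(z-T[2,3])/w[2]
E
python3 - <<'E'
from h import *
print(sense(), r.nose_length)
for n in("scene","top"):
    c=optics.calibration(n); print(n,c)
    p,d=optics.snapshot(n); cv2.imwrite(f"pics/{n}0.png",p[:,:,::-1]); np.save(f"pics/{n}0.npy",d)
E
```

```text
pics
{'time': 0.0, 'joint_pos': array([-6.95222322e+01,  7.51538764e+00,  8.53289780e+01,  2.03781537e-04,
        8.72614201e+01, -4.89139627e+00]), 'qd': array([0.02567296, 0.03864266, 0.05965599, 0.08081042, 0.06263467,
       0.01333381]), 'joint_efforts': array([-3.42043886e-04, -5.69400001e+01, -5.00559032e+01, -1.33652488e-04,
        1.46425003e-02, -4.11229962e-05]), 'tool_pos': array([ 256.92887792, -541.64674795,  252.24436642]), 'tcp_rot': array([-95.00163262,  89.8942141 , 110.36752156]), 'ft_force': array([ 0.08256621,  0.78701266, -0.0926467 ]), 'wrist_torque': array([ 0.00550126, -0.06061054, -0.01331418]), 'finger_gap': 85.35138592115864} 22.0
scene {'mtx': array([[371.64471267,   0.        , 318.21453305],
       [  0.        , 371.64471267, 204.71556468],
       [  0.        ,   0.        ,   1.        ]]), 'k1': 0.008164388747065158, 'extrinsics': array([[-6.94658649e-01,  4.59406441e-01, -5.53529659e-01,
         1.28917917e+02],
       [-7.19338753e-01, -4.44775999e-01,  5.33597292e-01,
         6.29285013e+02],
       [-1.05867420e-03,  7.68843308e-01,  6.39436350e-01,
         6.10244055e+02],
       [ 0.00000000e+00,  0.00000000e+00,  0.00000000e+00,
         1.00000000e+00]])}
top {'mtx': array([[490.46212238,   0.        , 321.2267731 ],
       [  0.        , 490.46212238, 193.03743536],
       [  0.        ,   0.        ,   1.        ]]), 'k1': -0.14501559327032404, 'extrinsics': array([[ 1.03637008e-02,  9.98963488e-01, -4.43231729e-02,
         5.29244445e+02],
       [-9.99801554e-01,  9.59786015e-03, -1.74566094e-02,
         1.67954047e+02],
       [-1.70131078e-02,  4.44952923e-02,  9.98864717e-01,
         9.08007649e+02],
       [ 0.00000000e+00,  0.00000000e+00,  0.00000000e+00,
         1.00000000e+00]])}
```

View pics/top0.png

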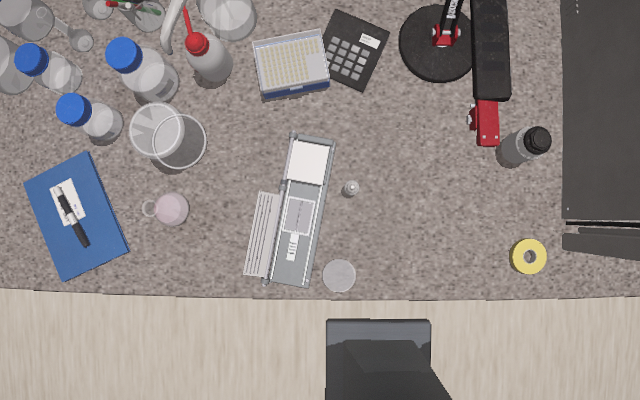

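View pics/scene0.png

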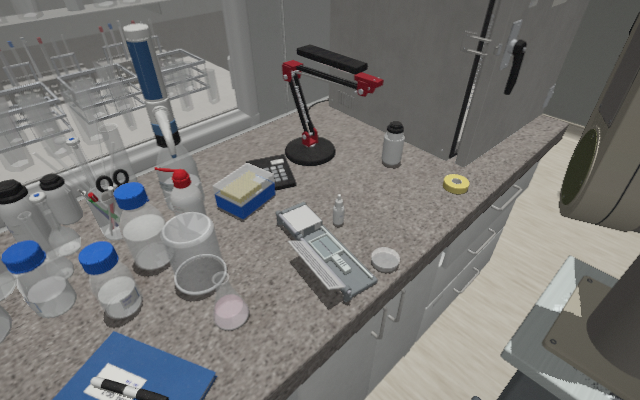

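Top view shows the loader running from about (270,285) at the front to (330,137) at the back. The paddle is on its left (245–280, 190–280), the handle's rear end is near (290,260), and the white flap is around (308,162). A vial at (350,188) and a dish at (339,276) stand on its right.

```bash
python3 - <<'E'
from h import *
p=cv2.imread("pics/top0.png"); c=p[125:295,235:365]; cv2.imwrite("pics/topc.png",cv2.resize(c[:, :],None,fx=3.5,fy=3.5,interpolation=cv2.INTER_CUBIC))
p=cv2.imread("pics/scene0.png"); c=p[195:305,265:385]; cv2.imwrite("pics/scenec.png",cv2.resize(c,None,fx=5,fy=5,interpolation=cv2.INTER_CUBIC))
E
```

```text
(no output)
```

View pics/topc.png

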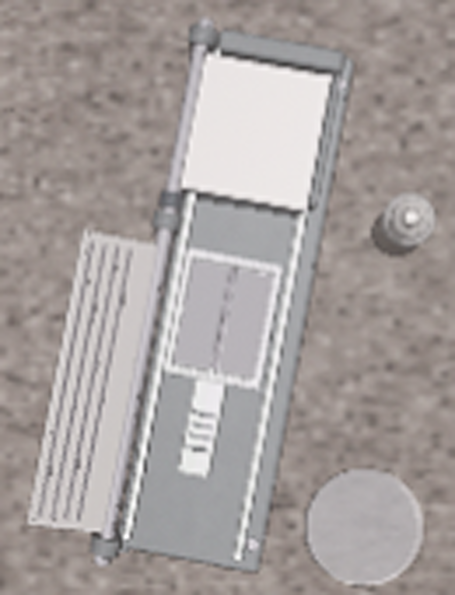

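View pics/scenec.png

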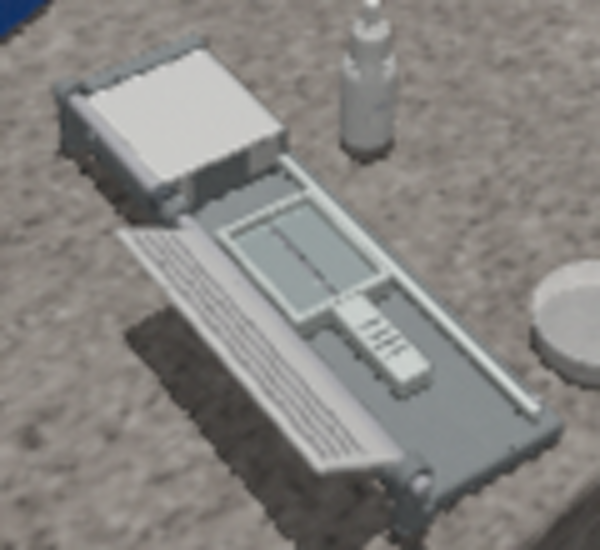

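```bash
python3 - <<'E'
from h import *
ct,cs=optics.calibration("top"),optics.calibration("scene")
T=dict(padA=(90,232),padB=(30,524),hL=(180,472),hR=(207,477),tfl=(190,252),tfr=(284,266),lipL=(182,190),lipR=(305,212),flR=(333,75),axB=(103,562),axF=(205,22))
S=dict(padA=(122,232),padB=(320,472),hL=(398,385),hR=(430,362),tfl=(220,233),tfr=(308,194),lipL=(157,182),lipR=(285,132),flR=(202,48))
Z=dict(padA=56,padB=56,lipL=35,lipR=35,flR=35,axB=36,axF=36)
def tri(a,b):
    A=np.zeros((3,3));v=np.zeros(3)
    for c,q in((ct,a),(cs,b)):
        n=np.array(c["extrinsics"])[:3,3];d=world(0,c,*q,z=0)-n;d/=np.linalg.norm(d);P=np.eye(3)-np.outer(d,d);A+=P;v+=P@n
    return np.linalg.solve(A,v)
W={}
for k in T:
    a=(235+(T[k][0]+.5)/3.5-.5,125+(T[k][1]+.5)/3.5-.5); z=Z.get(k,24)
    W[k]=world(0,ct,*a,z=z); o=[k,W[k].round(1)]
    if k in S:
        b=(265+(S[k][0]+.5)/5-.5,195+(S[k][1]+.5)/5-.5); o+=[world(0,cs,*b,z=z).round(1),"tri",tri(a,b).round(1)]
    print(*o)
# rigid 2D fit
L=dict(padA=(-31,75),padB=(-181,75),lipL=(0,35),lipR=(0,-31),flR=(70,-31),axB=(-197,38),axF=(88,38))
l=np.array([L[k] for k in L],float);w=np.array([W[k][:2] for k in L]);lm,wm=l.mean(0),w.mean(0)
x=(l-lm)@[1,1j];y=(w-wm)@[1,1j];th=np.angle((x.conj()*y).sum());print("yaw",np.degrees(th),"scale",abs((x.conj()*y).sum())/(abs(x)**2).sum())
M=np.array([[np.cos(th),-np.sin(th)],[np.sin(th),np.cos(th)]]);o=wm-M@lm;print("origin",o.round(1));print((w-(l@M.T+o)).round(1))
for k in("hL","hR","tfl","tfr"):print(k,(M.T@(W[k][:2]-o)).round(1))
s=sense();print("tool axes",R.from_euler("xyz",s["tcp_rot"],degrees=True).as_matrix().round(3).tolist())
cw=optics.calibration("wrist");print((np.array(cw["extrinsics"])[:3,3]-s["tool_pos"]).round(0))
E
```

```text
padA [569.7 289.2  56. ] [565.9 292.9  56. ] tri [569.9 289.9  51. ]
padB [423.7 317.5  56. ] [421.8 320.8  56. ] tri [423.5 318.4  52.1]
hL [448.  245.5  24. ] [447.2 249.5  24. ] tri [448.4 246.5  20.4]
hR [445.6 231.6  24. ] [446.4 231.2  24. ] tri [445.8 231.6  24.8]
tfl [561.4 241.7  24. ] [560.6 242.8  24. ] tri [561.5 241.9  22.7]
tfr [554.6 193.1  24. ] [551.  197.5  24. ] tri [554.9 193.3  18.5]
lipL [592.6 245.3  35. ] [595.4 248.6  35. ] tri [594.2 246.9  34.4]
lipR [582.  182.4  35. ] [579.3 184.3  35. ] tri [581.9 182.2  32. ]
flR [652.4 168.7  35. ] [650.6 170.9  35. ] tri [652.8 168.8  32.5]
axB [402.6 283.3  36. ]
axF [679.2 234.7  36. ]
yaw -10.080855128894134 scale 0.9906623921201827
origin [587.8 211.6]
[[-0.7 -1.6]
 [ 1.   0.3]
 [-1.3 -0.8]
 [-0.4  1.3]
 [ 1.1 -0.1]
 [ 2.1 -0.2]
 [-1.9  1.1]]
hL [-143.6    8.9]
hR [-143.5   -5.2]
tfl [-31.3  25. ]
tfr [-29.4 -24. ]
tool axes [[-0.001, 0.429, -0.904], [0.002, -0.904, -0.429], [-1.0, -0.002, -0.0]]
[ 70.  33. 121.]
```

Call:
{"op": "carry_out", "data": {
  "commands": [0,-0.06,-0.063,-10,0,0,-0.36,0,-0.12,-0.125,-20,0,0,-0.36,0,-0.179,-0.188,-30,0,0,-0.36,0,-0.179,-0.188,-40,0,0,-0.36,0,-0.22,-0.23,-50,0,0,-0.36,0,-0.262,-0.272,-60,0,0,-0.36,0,-0.304,-0.314,-70,0,0,-0.36,0,-0.346,-0.356,-80,0,0,-0.36,0,-0.389,-0.398,-90,0,0,-0.36,0,-0.43,-0.415,-100,0,0,-0.36,0,-0.48,-0.435,-110,0,0,-0.36,0,-0.52,-0.45,-115,0,0,-0.36]
}}

```text
time: 1.6
tool_pos: [440.1, 122.9, 252.9]
tcp_rot: [164.2, 89.9, 124.9]
ft_force: [0.2, -0.6, 0.3]
finger_gap: 57.9
```

```bash
cat >> h.py <<'E'
O=np.array([587.8,211.6,0]); ML=R.from_euler("z",-10.1,degrees=True).as_matrix()
def loc(p): return ML.T@(np.asarray(p)-O)
def goto(l,tilt=0):
    """tool-frame shift (mm) and rotvec (deg) to loader-frame TCP l; tool x down, y = loader y, z = loader x"""
    s=sense();A=R.from_euler("xyz",s["tcp_rot"],degrees=True)
    B=R.from_matrix(ML@np.array([[0,0,1],[0,1,0],[-1,0,0.]]))
    print("shift",A.inv().apply(ML@np.array(l)+O-s["tool_pos"]).round(1),"rot",(A.inv()*B).as_rotvec(degrees=True).round(1))
    print("at",loc(s["tool_pos"]).round(1),"t",s["time"],"gap",round(s["finger_gap"],1),"F",s["ft_force"].round(1))
E
python3 -c "
from h import *
goto([-162,37,200])
print(r.nose_length,sense()['joint_pos'].round(0))"
```

```text
shift [  53.2  115.3 -101.3] rot [-29.2  -0.1  -0.1]
at [-129.9 -113.2  252.9] t 1.6 gap 57.9 F [ 0.2 -0.6  0.3]
22.0 [  9. -15. 107.   0.  88. -42.]
```

Call:
{"op": "carry_out", "data": {
  "commands": [0.02,0.058,-0.05,-10,0,0,-0.36,0.053,0.115,-0.101,-20,0,0,-0.36,0.08,0.115,-0.101,-29.2,0,0,-0.36,0.113,0.115,-0.101,-29.2,0,0,-0.36,0.113,0.115,-0.101,-29.2,0,0,-0.36,0.113,0.115,-0.101,-29.2,0,0,-0.36]
}}

```text
time: 2.35
tool_pos: [435.3, 275.9, 141.4]
tcp_rot: [108.1, 89.9, 97.9]
ft_force: [-0.6, -0.6, 0.6]
finger_gap: 58.4
```

```bash
python3 -c "
from h import *
goto([-162,37,100])
out=[]
for n in('scene','wrist'):
    c=optics.calibration(n);p,d=optics.snapshot(n); np.savez('pics/%s1.npz'%n,p=p,d=d,**c);out.append(p)
cv2.imwrite('pics/s1.png',cv2.resize(out[0][130:330,220:440,::-1],None,fx=3,fy=3)); cv2.imwrite('pics/w1.png',out[1][:,:,::-1])
"
```

```text
shift [41.4  0.3 -0.6] rot [-0.1 -0.  -0.1]
at [-161.4   36.6  141.4] t 2.35 gap 58.4 F [-0.6 -0.6  0.6]
```

View pics/s1.png

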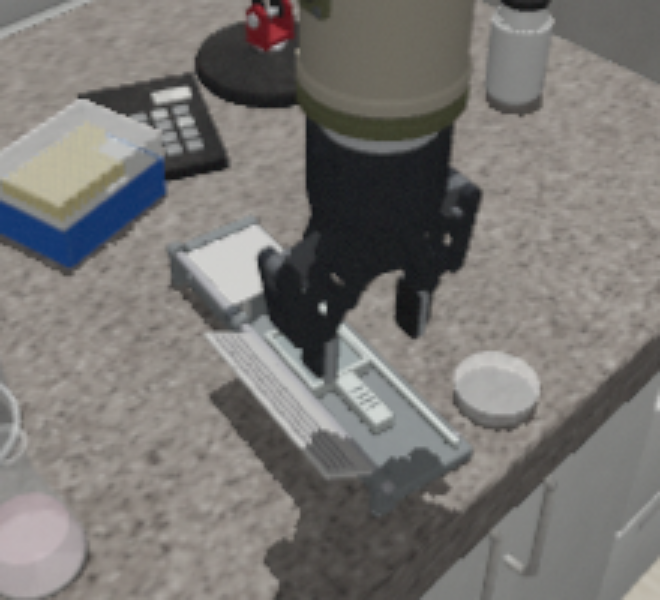

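View pics/w1.png

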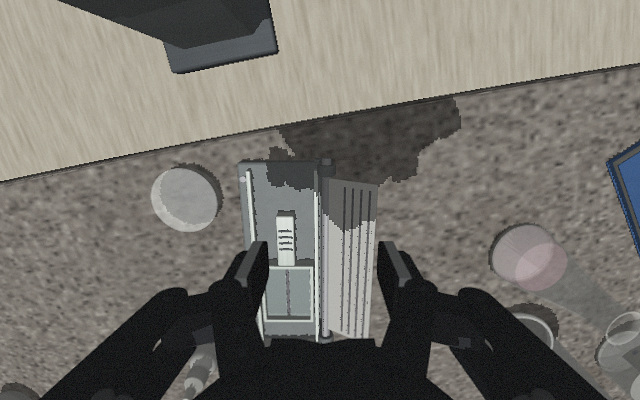

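```bash
python3 - <<'E'
from h import *
T=sense()["tool_pos"]
for n in("scene","wrist"):
    f=dict(np.load(f"pics/{n}1.npz"));f["k1"]=float(f["k1"]);d=f["d"]
    pts=np.array([loc(world(0,f,u,v,d=d[v,u])) for v in range(0,400) for u in range(640) if d[v,u]>0 and (n!='scene' or (130<v<330 and 220<u<440))])
    m=(abs(pts[:,0]+161)<22)&(abs(pts[:,1]-37)<60)&(pts[:,2]>80)&(pts[:,2]<160)
    q=pts[m]
    for s in(-1,1):
        g=q[(q[:,1]-37)*s>15]
        if len(g)>5:
            lo=g[g[:,2]<np.percentile(g[:,2],1)+8]; print(n,s,len(g),"zmin",np.percentile(g[:,2],[0.5,1,2,5]).round(1),"tip x",np.percentile(lo[:,0],[3,97]).round(1),"y",np.percentile(lo[:,1],[3,97]).round(1))
    if n=="wrist":
        # handle end on plane z=24, columns
        for uv in((278,213),(294,213)): print("handle",loc(world(0,f,*uv,z=24)).round(1))
        for uv in((244,162),(320,162),(378,184),(323,180)): print(uv, loc(world(0,f,*uv,d=d[uv[1]+2,uv[0]-2])).round(1))
E
```

```text
scene -1 167 zmin [125.  125.1 125.7 127.3] tip x [-173.  -152.3] y [1.4 7.7]
scene 1 136 zmin [124.5 125.2 127.5 130.1] tip x [-172.4 -164.7] y [65.8 76.9]
wrist -1 1468 zmin [125.8 126.2 127.4 129.6] tip x [-171.7 -151.1] y [-3.   8.2]
wrist 1 1452 zmin [125.7 126.5 127.5 129.8] tip x [-171.6 -150.7] y [66.1 76.8]
handle [-146.7   -1.6   24. ]
handle [-146.7   12.5   24. ]
(244, 162) [-189.8  -31.2   11.6]
(320, 162) [-193.4   35.5   31.8]
(378, 184) [-181.    78.8   54. ]
(323, 180) [-173.2   38.    11.2]
```

Call:
{"op": "carry_out", "data": {
  "commands": [0.03,0,-0.0046,0,0,0,-0.36,0.061,0,-0.0046,0,0,0,-0.36,0.068,0,-0.0046,0,0,0,-0.36,0.075,0,-0.0046,0,0,0,-0.36,0.082,0,-0.0046,0,0,0,-0.36,0.089,0,-0.0046,0,0,0,-0.36,0.095,0,-0.0046,0,0,0,-0.36,0.1,0,-0.0046,0,0,0,-0.36,0.1,0,-0.0046,0,0,0,-0.36]
}}

```text
time: 3.58
tool_pos: [432.3, 277.4, 42.4]
tcp_rot: [60.2, 89.7, 50.0]
ft_force: [3.6, 1.6, 3.8]
finger_gap: 57.9
```

```bash
python3 -c "
from h import *
goto([-166,37,35.5])
out=[]
for n in('scene','wrist'):
    c=optics.calibration(n);p,d=optics.snapshot(n); np.savez('pics/%s2.npz'%n,p=p,d=d,**c);out.append(p)
a=cv2.resize(out[0][150:330,260:430,::-1],None,fx=2.33,fy=2.33); b=cv2.resize(out[1][120:400,170:450,::-1],(396,419)); cv2.imwrite('pics/c2.png',np.hstack([a[:419],b[:len(a)]]))
"
```

```text
shift [ 6.9 -0.5 -1.4] rot [-0.1  0.1 -0.2]
at [-164.6   37.5   42.4] t 3.575 gap 57.9 F [3.6 1.6 3.8]
```

View pics/c2.png

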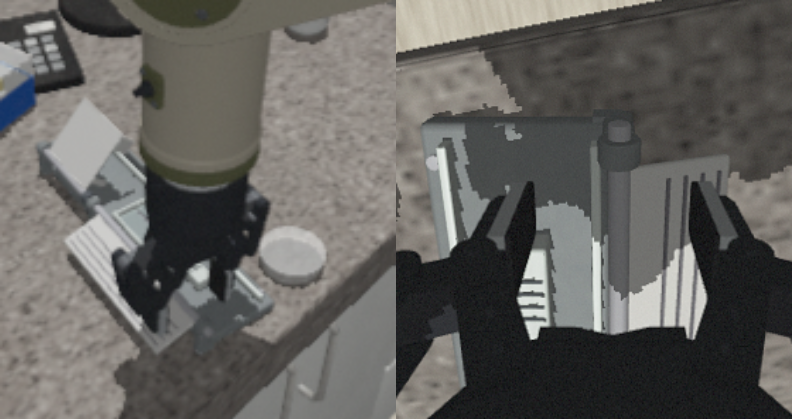

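```bash
python3 - <<'E'
from h import *
f=dict(np.load("pics/wrist2.npz"));f["k1"]=float(f["k1"]);d=f["d"]
P=np.full((400,640,3),np.nan)
for v in range(120,400):
    for u in range(170,450):
        if d[v,u]>0:P[v,u]=loc(world(0,f,u,v,d=d[v,u]))
q=P[~np.isnan(P[...,0])]
def st(n,m): 
    g=q[m]; print(n,len(g), *(np.percentile(g[:,i],[2,50,98]).round(1) for i in range(3)) if len(g) else [])
x,y,z=q.T
st("handle top",(abs(z-24)<3.5)&(abs(y-5)<12)&(x>-150)&(x<-110))
st("tipA",(abs(z-30)<4)&(y<14)&(y>-20)&(x<-150)&(x>-180))
st("tipB",(abs(z-30)<4)&(y>60)&(y<84)&(x<-150)&(x>-180))
st("lowest tipA",(z<27)&(z>22)&(abs(y-3)<10)&(x<-150)&(x>-180))
st("rail",(abs(z-20)<2.5)&(abs(y+27)<6))
st("paddle",(y>50)&(y<66)&(z<30)&(x>-150))
st("floor",(abs(z-12)<1.5)&(abs(y-15)<8))
E
```

```text
handle top 917 [-143.8 -126.4 -110.8] [-0.   6.8 11.4] [21.2 24.3 25.6]
tipA 190 [-175.5 -170.4 -154. ] [-2.3  8.6  8.9] [26.4 31.  33.9]
tipB 805 [-179.5 -167.  -150.7] [60.2 64.3 72.7] [26.1 27.7 33.4]
lowest tipA 17 [-171.1 -162.6 -157.6] [8.5 8.6 8.9] [24.9 26.2 26.9]
rail 584 [-183.6 -164.8 -143.9] [-28.6 -26.2 -24.5] [17.7 20.1 21.3]
paddle 1034 [-149.2 -132.1 -112.7] [53.2 60.5 65.7] [26.6 28.3 29.9]
floor 3180 [-188.5 -154.1  -99.6] [ 7.5 15.9 22.7] [11.1 12.3 13.3]
```

Call:
{"op": "carry_out", "data": {
  "commands": [0.004,0,0,0,0,0,-0.36,0.0065,0,0,0,0,0,-0.36,0.0065,0,0.005,0,0,0,-0.36,0.0065,0,0.009,0,0,0,-0.36,0.0065,0,0.014,0,0,0,-0.36,0.0065,0,0.02,0,0,0,-0.36,0.0065,0,0.02,0,0,0,-0.36]
}}

```text
time: 4.55
tool_pos: [451.9, 274.0, 36.1]
tcp_rot: [68.7, 89.8, 58.5]
ft_force: [-1.9, 3.0, 4.0]
finger_gap: 58.1
```

```bash
cat > chk.py <<'E'
from h import *
import sys
k=sys.argv[1]
goto([-51.5,37,36])
F={}
for n in("scene","wrist"):
    c=optics.calibration(n);p,d=optics.snapshot(n);F[n]=p
    sub=[(v,u) for v in range(100,400) for u in range(170,470) if d[v,u]>0]
    q=np.array([loc(world(0,c,u,v,d=d[v,u])) for v,u in sub]);x,y,z=q.T;col=np.array([p[v,u].astype(int) for v,u in sub])
    if n=="scene":
        m=(x>3)&(x<68)&(y>-40)&(y<60)&(z>38)&(col.min(1)>150)
        if m.sum()>20:
            g=q[m][:,1:]; e=np.linalg.svd(g-g.mean(0),full_matrices=False)[2][0];print("flap deg",np.degrees(np.arctan2(abs(e[1]),abs(e[0]))).round(1),"zmax",g[:,1].max().round(1))
    else:
        m=(abs(z-24)<3.5)&(y>4)&(y<13)&(x>-150)&(x<-20)&(col.min(1)>120)
        if m.sum()>9: print("handle x from",np.percentile(x[m],2).round(1),"y right",np.percentile(y[m],95).round(1))
a=cv2.resize(F["scene"][150:330,260:430,::-1],None,fx=2.33,fy=2.33); b=cv2.resize(F["wrist"][120:400,170:450,::-1],(396,419)); cv2.imwrite(f'pics/{k}.png',np.hstack([a[:419],b[:len(a)]]))
E
python3 chk.py c3
```

```text
shift [ 0.2 -0.4 93.2] rot [-0.1  0.1 -0.2]
at [-144.7   37.6   36.1] t 4.55 gap 58.1 F [-1.9  3.   4. ]
flap deg 59.4 zmax 94.9
handle x from -132.0 y right 11.2
```

Call:
{"op": "carry_out", "data": {
  "commands": [0,0,0.006,0,0,0,-0.36,0,0,0.012,0,0,0,-0.36,0,0,0.018,0,0,0,-0.36,0,0,0.024,0,0,0,-0.36,0,0,0.03,0,0,0,-0.36,0,0,0.036,0,0,0,-0.36,0,0,0.042,0,0,0,-0.36,0,0,0.048,0,0,0,-0.36,0,0,0.054,0,0,0,-0.36,0,0,0.054,0,0,0,-0.36]
}}

```text
time: 5.9
tool_pos: [505.0, 264.4, 36.3]
tcp_rot: [65.6, 89.8, 55.4]
ft_force: [-1.8, 3.7, 5.5]
finger_gap: 58.5
```

```bash
python3 chk.py c4
```

```text
shift [ 0.3 -0.4 39.3] rot [-0.1  0.1 -0.2]
at [-90.8  37.5  36.3] t 5.9 gap 58.5 F [-1.8  3.7  5.5]
flap deg 59.3 zmax 93.3
handle x from -78.4 y right 10.9
```

View pics/c4.png

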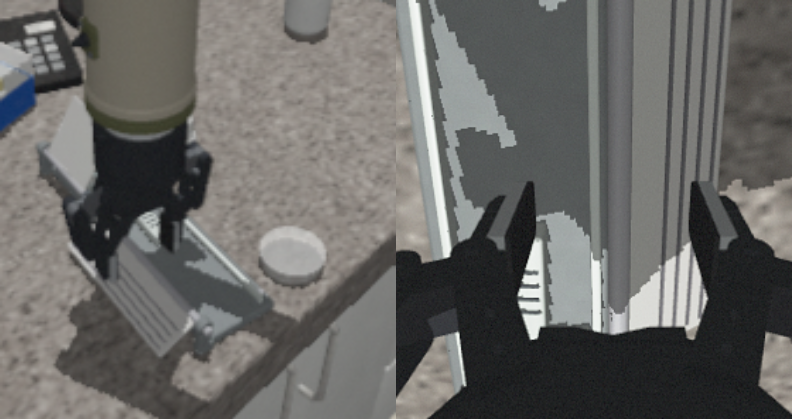

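The tray is following the finger straight along the guide and the flap is held open. Next I push on, creeping at the end.

Call:
{"op": "carry_out", "data": {
  "commands": [0,0,0.006,0,0,0,-0.36,0,0,0.012,0,0,0,-0.36,0,0,0.018,0,0,0,-0.36,0,0,0.024,0,0,0,-0.36,0,0,0.03,0,0,0,-0.36,0,0,0.033,0,0,0,-0.36,0,0,0.033,0,0,0,-0.36]
}}

```text
time: 6.88
tool_pos: [537.2, 258.7, 36.3]
tcp_rot: [66.9, 89.8, 56.7]
ft_force: [-3.1, 4.0, 4.5]
finger_gap: 58.0
```

```bash
python3 chk.py c5
```

```text
shift [ 0.3 -0.4  6.6] rot [-0.1  0.1 -0.2]
at [-58.1  37.4  36.3] t 6.875 gap 58.0 F [-3.1  4.   4.5]
flap deg 59.7 zmax 80.1
handle x from -45.9 y right 10.8
```

Creep at 1.5 mm per row to the stop.

Call:
{"op": "carry_out", "data": {
  "commands": [0,0,0.0015,0,0,0,-0.36,0,0,0.003,0,0,0,-0.36,0,0,0.0045,0,0,0,-0.36,0,0,0.0045,0,0,0,-0.36]
}}

```text
time: 7.48
tool_pos: [541.3, 258.0, 36.3]
tcp_rot: [70.9, 89.8, 60.8]
ft_force: [-3.5, 3.2, 4.9]
finger_gap: 58.3
```

Call:
{"op": "carry_out", "data": {
  "commands": [0,0,0.001,0,0,0,-0.36,0,0,0.002,0,0,0,-0.36,0,0,0.002,0,0,0,-0.36]
}}

```text
time: 7.85
tool_pos: [542.4, 257.7, 36.2]
tcp_rot: [91.6, 89.8, 81.4]
ft_force: [-5.7, 3.3, 6.5]
finger_gap: 58.2
```

Call:
{"op": "carry_out", "data": {
  "commands": [0,0,0.0015,0,0,0,-0.36,0,0,0.003,0,0,0,-0.36,0,0,0.003,0,0,0,-0.36]
}}

```text
time: 8.22
tool_pos: [542.9, 257.6, 35.9]
tcp_rot: [155.5, 89.7, 145.3]
ft_force: [-14.4, 5.7, 12.7]
finger_gap: 58.0
```

Call:
{"op": "carry_out", "data": {
  "commands": [0,0,0.0015,0,0,0,-0.36,0,0,0.003,0,0,0,-0.36,0,0,0.003,0,0,0,-0.36]
}}

```text
time: 8.6
tool_pos: [543.1, 257.6, 35.7]
tcp_rot: [174.0, 89.4, 163.8]
ft_force: [-16.7, 4.9, 14.7]
finger_gap: 58.1
```

Call:
{"op": "carry_out", "data": {
  "commands": [0,0,-0.004,0,0,0,-0.36,0,0,-0.01,0,0,0,-0.36,0,0,-0.015,0,0,0,-0.36,0,0,-0.015,0,0,0,-0.36]
}}

```text
time: 9.1
tool_pos: [528.6, 260.3, 36.3]
tcp_rot: [170.5, 89.5, 160.3]
ft_force: [3.1, 1.7, 4.8]
finger_gap: 57.7
```

```bash
python3 chk.py c6
```

```text
shift [ 0.2 -0.5 15.3] rot [-0.1 -0.5 -0.1]
at [-66.8  37.6  36.3] t 9.1 gap 57.7 F [3.1 1.7 4.8]
flap deg 59.2 zmax 83.9
handle x from -41.5 y right 10.7
```

View pics/c6.png

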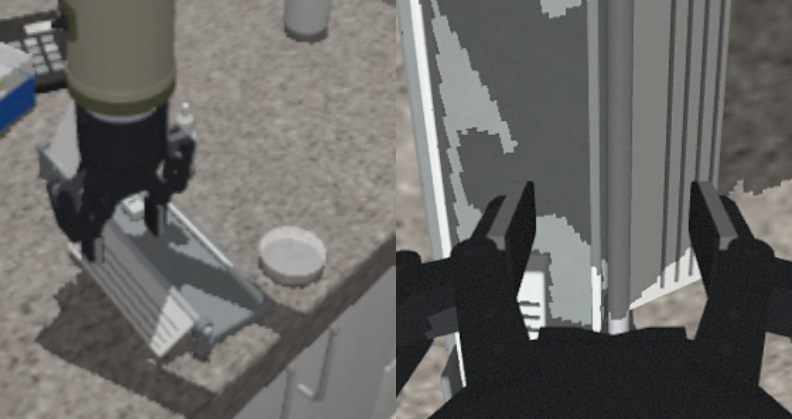

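The handle end reads x = −41.5, so the tray is home and the finger has clear space behind it. I now raise slowly so the flap closes softly.

Call:
{"op": "carry_out", "data": {
  "commands": [-0.004,0,0,0,0,0,-0.36,-0.008,0,0,0,0,0,-0.36,-0.012,0,0,0,0,0,-0.36,-0.016,0,0,0,0,0,-0.36,-0.02,0,0,0,0,0,-0.36,-0.024,0,0,0,0,0,-0.36,-0.028,0,0,0,0,0,-0.36,-0.032,0,0,0,0,0,-0.36,-0.036,0,0,0,0,0,-0.36,-0.04,0,0,0,0,0,-0.36,-0.05,0,0,0,0,0,-0.36,-0.07,0,0,0,0,0,-0.36]
}}

```text
time: 10.7
tool_pos: [528.6, 259.8, 106.3]
tcp_rot: [177.4, 89.3, 167.2]
ft_force: [0.4, -0.6, -0.3]
finger_gap: 58.1
```

Call:
{"op": "carry_out", "data": {
  "commands": [-0.05,0,-0.03,0,0,0,-0.36,-0.1,0,-0.08,0,0,0,-0.36,-0.15,-0.05,-0.08,0,0,0,-0.36,-0.15,-0.1,-0.08,0,0,0,-0.36,-0.15,-0.15,-0.08,0,0,0,-0.36,-0.15,-0.2,-0.08,0,0,0,-0.36,-0.15,-0.25,-0.08,0,0,0,-0.36,-0.15,-0.25,-0.08,0,0,0,-0.36,-0.15,-0.25,-0.08,0,0,0,-0.36]
}}

```text
time: 11.82
tool_pos: [407.6, 27.6, 258.3]
tcp_rot: [172.8, 89.4, 162.5]
ft_force: [0.1, 0.1, 0.1]
finger_gap: 58.1
```

```bash
python3 - <<'E'
from h import *
s=sense();print(s["time"],s["tool_pos"],s["ft_force"])
p,_=optics.snapshot("top");q,_=optics.snapshot("scene")
a=cv2.resize(p[125:295,235:365,::-1],None,fx=3,fy=3,interpolation=cv2.INTER_CUBIC);b=cv2.resize(q[190:310,260:390,::-1],(390,360),interpolation=cv2.INTER_CUBIC)
c=np.zeros((510,785,3),np.uint8);c[:510,:390]=a;c[:360,395:]=b;cv2.imwrite("pics/end.png",c)
E
```

```text
11.825 [407.63996053  27.59224356 258.2673095 ] [0.12965868 0.1115181  0.07866337]
```

View pics/end.png

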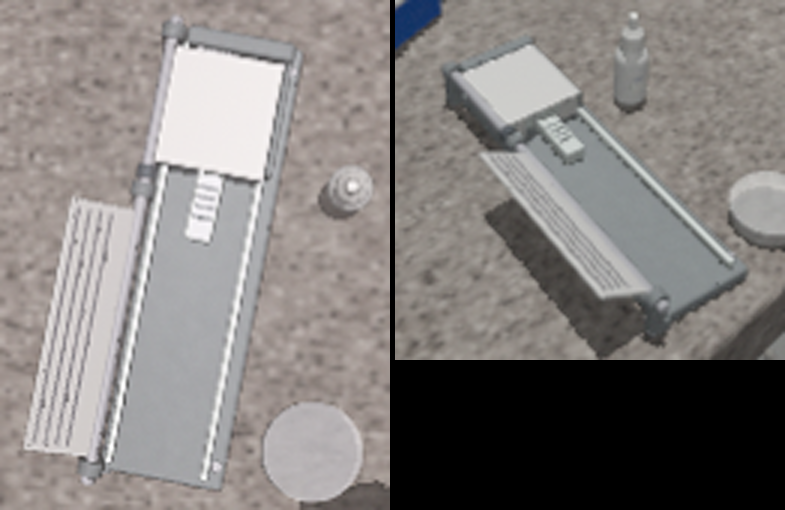

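The flap is closed over the tray, and the handle sticks out about 41 mm through the notch, with its end at (198,239). The vial and dish have not moved.

```bash
python3 - <<'E'
from h import *
print(loc(world(0,optics.calibration("top"),235+198/3,125+239/3,z=24)).round(1))
print(order.hand_in())
E
```

```text
[-41.5   0.8  24. ]
the job is handed in; nothing more can be done
None
```

The tray is loaded and handed in, about 12 s into the 45 s allowed: it sits home against the back stop with the flap closed over it.

- **Method:** With the jaws across the loader, one fingertip held the paddle down, keeping the flap about 59° (1.04 rad) open. The other pushed the handle end along the guide until the tray stalled against the stop at about 17 N. I then backed off 15 mm and raised slowly so the flap closed gently.
- **Tray position:** The last checks put the handle end at x = −41.5 mm in the wrist view and again in the top view, against −41 for fully home.
- **Other checks:** The flap looks fully shut, the vial and dish look unmoved, and the arm is clear with wrist force near zero.
- **Disagreements:** The wrist view read y about 2 to 4 mm higher than the top view. I aligned the finger to the handle within the wrist view alone, so this did not affect the push. The first descent stopped 6 mm short because of my own arithmetic, and I corrected it before pushing.

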